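# Let a drive wheel out of the lever dispenser and ease its lid shut

### The job

With your fingertips, press the rubber pad of the wheel dispenser's lever down until the hinged lid stands fully open, and keep it down until the wheel has rolled out to the far end of the catch tray. Then let the lever come up slowly under your fingertips, so that the lid eases shut and never slams, and move clear. Do not touch the wheel or the lid, and leave the other kit parts where they are.

Things in the scene. Friction and masses are not known exactly. Their poses are not given: they have to be found in the camera images.
- dispenser: Grey metal wheel dispenser fixed to the cart, base 100 x 340 mm. Origin on the cart surface, z up. An open-topped lane (28 mm wide inside, walls 117 mm high) runs downhill along its -y to the lid near y = -75 mm, then on as a catch tray (walls 66 mm high) to an end stop at y = -250. The lever lies along the lane's +x side, out to y = +194. Bar the lever pad, nothing is over 130 mm high.
- lever_pad (a point): Centre of the top face of the lever's flat black rubber pad, 38 mm (dispenser x) by 40 mm (y), free all round and below; 140 mm above the cart when up, 91 mm when fully down. The pivot lies 140 mm from it towards dispenser -y; the face slopes 12 degrees up away from the pivot at rest, 8 degrees down when pressed. The point moves with the lever.
- lever (a joint): Lever angle: 0 up at rest, 0.35 fully down at its stop (pad travel about 49 mm straight down). A spring returns it: about 2 N on the pad at first, 4 N at the bottom; let go, it snaps up and the lid slams.
- lid (a joint): Lid angle: 0 closed on the slanted mouth, 1.0 fully open (level). Linked to the lever: always 2.857 times the lever angle, so easing the pad up at 50 mm/s closes the lid at about 1 rad/s. Faster than 2 rad/s counts as a slam; 0.85 or more counts as fully open.
- lid_edge (a point): Middle of the free lower edge of the lid, a steel flap 44 mm wide and 87 mm long, hinged at its upper edge 120 mm above the cart; the edge swings out towards the dispenser's -y and up.
- wheel: Small robot drive wheel, black rubber tyre with a grey hub, 50 mm across, 22 mm wide, 40 g, standing on edge in the lane behind the lid. Origin at its centre; its axle lies along the dispenser's x. With the lid open it rolls down by itself in about a second and rests against the tray's end stop, its centre about 223 mm from the dispenser's origin along -y.
- sensor_board: The green circuit board, 72 x 48 mm, with two domed sensor eyes, 25 mm tall, loose on the cart; a bystander. Origin at the centre of its underside.
- bumper_switch: A black bumper switch with a rubber front bar, 42 x 64 mm, 22 mm tall, loose; a bystander. Origin at the centre of its underside.
- standoffs: Brass hex standoffs clipped into one bundle, 50 x 26 mm, 22 mm tall, loose; a bystander. Origin at the centre of its underside.
- battery_shell: An open blue plastic battery pack shell, 62 x 64 mm, 20 mm tall, loose; a bystander. Origin at the centre of its underside.
Mind the look-alikes: they are no part of the job. What is shaped like the wheel but red is not meant.

How it is judged:
By the outcome, as a careful person would: the job done as asked, in the order asked, and still so for the second after the job is handed in, with the robot touching nothing.
It also fails if it takes over 35 s, if anything falls off the work surface, if the arm or the gripper's body presses on something with over 40 N, if the wrist force passes 120 N, or if a joint passes its speed limit or range.

### The arm

A 7-joint arm with a two-finger parallel gripper is mounted at the origin on the work surface. World frame = base frame: x ahead of the robot, y to its left, z up, the work surface at z = 0. Lengths are in mm, angles in rad, forces in N, time in s.
With the tool pointing down it reaches from about 400 to 850 mm from the base axis. Payload 10.4 kg.
Tool frame: the origin (TCP) lies at the very end of the fingers, on their centre line; the grasp point (between the pads) lies 19 mm behind it; z points along the fingers, y is the line along which they close (so a half turn about z gives the same grasp; the last joint's range is limited). The gripper opens to 85 mm and grips with 20 to 120 N. Pads are 22 mm wide; open, the fingers measure 114 mm over their backs; the gripper's body (76 mm by 85 mm) begins 54 mm behind the grasp point. The pads swing forward as they close: fully open they stand 13 mm farther back than shut.
Start: joints at [1.31, 0.332, -0.065, 1.46, 0.022, 1.35, -0.088], TCP at [147.249, -607.428, 231.338] pointing down, gripper open.
Joint ranges: [-2.6, 2.6], [-0.5, 2.12], [-1.47, 1.34], [0.16, 2.42], [-1.27, 4.41], [0.06, 2.06], [-2.6, 2.6]. Speed limits (rad/s): [2.22, 2.22, 2.79, 2.79, 3.14, 3.14, 3.14].

### API

Orientations are given as a 3x3 rotation matrix whose columns are the frame's x, y, z axes.
In Python, from workcell import state, read_camera, get_calibration, job_done gives the robot as it stands.
- The arm moves only by the shell command python3 -m inch 'ROWS' [FORCE]. ROWS is JSON, a list of rows, each an object of numbers: "x", "y", "z": the shift along the tool's x, y, z normalised to -1 to 1, where 1 is 40 mm; "twist": the turn about the tool's z normalised to -1 to 1, where 1 is 5 degrees; "grip": the gripper command: -1 is shut, 1 is fully open, values between are in proportion. In form: [{"x": .., "y": .., "z": .., "twist": .., "grip": ..}, ...]. A call has 1 to 10 rows; each row shifts and turns the commanded pose from where the row before left it, along the tool's axes as they then stand; what a row does not reach is not made up. A row lasts 1/8 s, in which the tool goes at most 62.5 mm and 10.7 degrees, less where a joint would pass 70% of its speed; a pose out of reach is approached as far as the arm can. A call with a number of a shift or a turn outside -1 to 1 is refused whole. A call with a gripper value outside its range is refused whole. The fingers move at their own pace and stop on an object; FORCE is the grip in N (left out, the last holds). Time passes only in rows, so rows that do not move let the fingers close. It gives the time, the measured TCP pose, the force, the opening and the grip force at its end, in the units of the state.
- state(): the state, without advancing time (a new reading comes with each control period).
- read_camera(name): name is "scene" or "side" or "wrist"; returns (picture, depth): 384x512x3 uint8, blue, green, red; 384x512 float32, mm along the optical axis (not along the pixel's ray), 0 where there is no reading.
- get_calibration(name): a dict with "K" (3x3 intrinsics, pixels), "rvec" (rotation vector, rad) and "tvec" (3), from world to camera coordinates, as OpenCV has them; the wrist camera has in their place "tool_from_camera" (4x4, takes a point from camera to tool coordinates, whose origin is the TCP and whose axes are the flange's). Camera axes: x right, y down, z forward; pixel columns grow to the right and rows downward; lengths in mm; the calibration is good to about 2 mm. A picture is of the moment at which its call begins: read the wrist's pose just before it. get_calibration takes no time and is no camera call.
- job_done(): hands the job in; it is judged then, once.
The state is a dict: "t": time; "joints": joint angles; "joint_velocities": joint speeds; "tau": joint torques, N m; "tcp_pos": TCP position; "eef_rot": TCP orientation; "force": force on the tool from outside, world axes, zero at the start; "wrist_torque": the same for the moment, N m; "finger_gap": finger opening in mm; "finger_force": force on a finger pad.
Only numpy, scipy, OpenCV 4.12 (cv2) and the standard library are available. Lean on these libraries where they do the work, as an engineer would, in place of code of your own. Each camera call takes 0.05 s, during which the arm holds its last target. There are 200 camera calls.

## Working session

There is one attempt and no reset: what is moved stays moved. The work goes in short steps, Python scripts to look and compute and a shell command to move; the robot and the scene stay as the last step left them, time stands still between calls to the robot, and variables do not carry over. Pictures are saved under pics/ and viewed, at most 10 in all, crops included, and the job is handed in when it is done.

```bash
mkdir -p pics
cat > h.py <<'E'
import numpy as np,cv2
from workcell import state,read_camera,get_calibration
def grab(n):
    s=state();im,d=read_camera(n);np.savez(f'pics/{n}.npz',im=im,d=d,p=s['tcp_pos'],R=s['eef_rot']);return im,d
def cloud(n):
    f=np.load(f'pics/{n}.npz');d=f['d'];c=get_calibration(n);K=np.array(c['K'])
    v,u=np.mgrid[:384,:512]
    P=np.stack([(u-K[0,2])/K[0,0]*d,(v-K[1,2])/K[1,1]*d,d],-1)
    if 'rvec' in c:
        R=cv2.Rodrigues(np.array(c['rvec'],float))[0];W=(P-np.array(c['tvec']).ravel())@R
    else:
        T=np.array(c['tool_from_camera']);W=(P@T[:3,:3].T+T[:3,3])@f['R'].T+f['p']
    W[d==0]=np.nan
    return f['im'],W
E
python3 - <<'E'
from h import *
s=state();print(s['t'],s['tcp_pos'],np.round(s['eef_rot'],3).tolist(),s['force'],s['finger_gap'])
a,_=grab('scene');b,_=grab('side')
cv2.imwrite('pics/a.png',cv2.resize(a,(800,600)));cv2.imwrite('pics/b.png',cv2.resize(b,(800,600)))
E
```

```text
0.0 [ 147.12006015 -607.02808109  230.48511022] [[0.972, 0.236, -0.0], [0.236, -0.972, 0.001], [-0.0, -0.001, -1.0]] [ 9.34507505e-05  1.35678984e-02 -1.93656662e-02] 84.83511971446802
```

View pics/a.png

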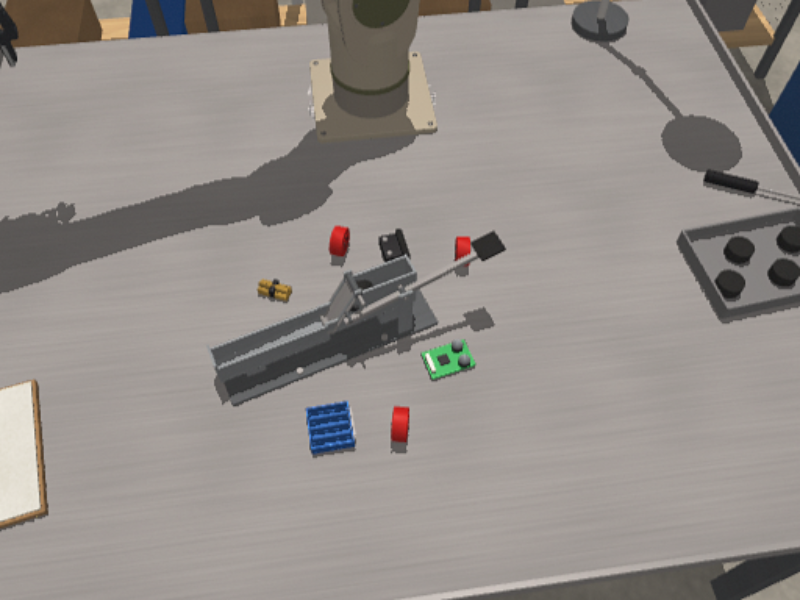

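View pics/b.png

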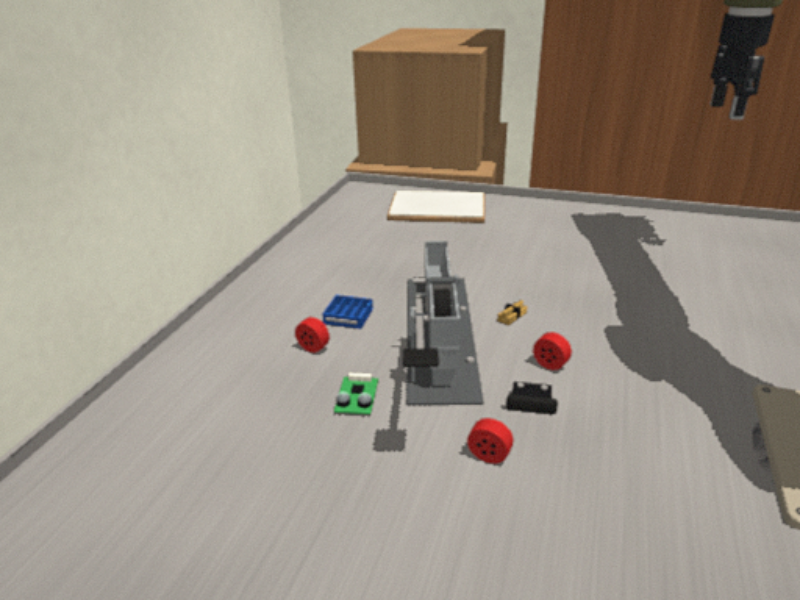

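The scene picture shows the dispenser at the centre, with its catch tray to the left, the lid near (345,300) and the wheel at about (365,285). The lever runs up right to its black pad at (488,245).

Things that could be taken for the pad are the black bumper switch (393,245), the pad's shadow (480,320) and the black pucks in the tray on the right. The red wheels at (340,240), (462,248) and (400,424) are decoys. The pad is the black square at the end of the lever, at (488,245).

Run:
```python
from h import *
im,W=cloud('scene')
cv2.imwrite('pics/c.png',cv2.resize(im[130:290,120:340],(800,582),interpolation=cv2.INTER_CUBIC))
g=im.max(-1)
v,u=np.mgrid[:384,:512]
m=(W[...,2]>120)&(W[...,2]<160)&(g<70)&(u>295)&(u<335)&(v>140)&(v<175)
P=W[m];print(m.sum(),P.mean(0),P.min(0),P.max(0))
c=np.cov(P.T);print(np.linalg.eigh(c))
r=cv2.minAreaRect(P[:,:2].astype(np.float32));print(r)
# lever bar direction and dispenser base
for n,(x,y) in dict(stopL=(212,350),stopR=(235,398),wheel=(365,285),lidtop=(350,278),laneend=(405,265),leverp=(335,322),red=(462,243)).items():
    print(n,np.round(W[int(y*.64),int(x*.64)],0))
m=(W[...,2]>25)&(W[...,2]<160)&(u>130)&(u<285)&(v>160)&(v<260)&(abs(im.astype(int).max(-1)-im.min(-1))<25)
r=cv2.minAreaRect(W[m][:,:2].astype(np.float32));print(r,cv2.boxPoints(r))
```

```text
228 [503.70408499 119.65282418 138.54879026] [479.74501667  98.13678115 122.83966419] [524.76327894 143.41233777 145.6684465 ]
EighResult(eigenvalues=array([  3.81709676, 103.8257648 , 129.28007438]), eigenvectors=array([[-0.07620003,  0.98012091,  0.18318451],
       [ 0.20556914,  0.19521438, -0.9589748 ],
       [-0.9756715 , -0.03541682, -0.21635795]]))
((502.91217041015625, 119.41912078857422), (37.41189956665039, 38.62574768066406), 20.3078556060791)
stopL [ 579. -297.   59.]
stopR [ 631. -274.    4.]
wheel [526. -66. 106.]
lidtop [521. -85. 123.]
laneend [491.  -1.  98.]
leverp [ 560. -115.   67.]
red [427. 101.  52.]
((548.5702514648438, -123.38125610351562), (64.32884216308594, 359.40020751953125), 13.230145454406738) [[ 476.1328     44.188114]
 [ 558.3862   -305.67313 ]
 [ 621.0077   -290.95062 ]
 [ 538.7543     58.910614]]
```

View pics/c.png

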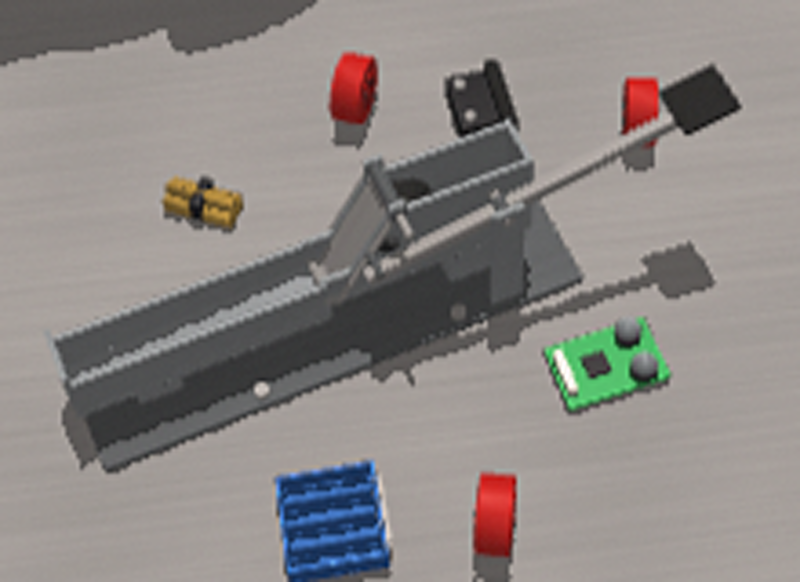

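The crop confirms the pad: a black square on the lever bar at crop (700,100), apart from the red wheel beside it and the bumper switch. Its height of 139 mm and 37×39 mm size match the description. World centre is about (503.5, 119.5), and the dispenser yaw is about 20°. I'll move over it at z≈230 with the gripper closing on the way.

```bash
python3 -m inch '[{"x":1,"y":0,"z":0,"twist":0,"grip":-1},{"x":1,"y":0,"z":0,"twist":0,"grip":-1},{"x":1,"y":0,"z":0,"twist":0,"grip":-1},{"x":1,"y":0,"z":0,"twist":0,"grip":-1},{"x":1,"y":-0.5,"z":0,"twist":0,"grip":-1},{"x":0.6,"y":-1,"z":0,"twist":0,"grip":-1},{"x":0.6,"y":-1,"z":0,"twist":0,"grip":-1},{"x":0.6,"y":-1,"z":0,"twist":0,"grip":-1},{"x":0.6,"y":-1,"z":0,"twist":0,"grip":-1},{"x":0.6,"y":-1,"z":0,"twist":0,"grip":-1}]' 20
python3 -m inch '[{"x":0.6,"y":-1,"z":0,"twist":0,"grip":-1},{"x":0.6,"y":-1,"z":0,"twist":0,"grip":-1},{"x":0.6,"y":-1,"z":0,"twist":0,"grip":-1},{"x":0.6,"y":-1,"z":0,"twist":0,"grip":-1},{"x":0.6,"y":-1,"z":0,"twist":0,"grip":-1},{"x":0.6,"y":-1,"z":0,"twist":0,"grip":-1},{"x":0.6,"y":-1,"z":0,"twist":0,"grip":-1},{"x":0.5,"y":-1,"z":0,"twist":0,"grip":-1},{"x":0.2,"y":-1,"z":0,"twist":0,"grip":-1},{"x":0,"y":0,"z":0,"twist":0,"grip":-1}]'
python3 - <<'E'
from h import *
s=state();p=np.array(s['tcp_pos']);print(s['t'],p,s['finger_gap'],s['force'],s['eef_rot'])
print('shift to pad (rows units)',np.array(s['eef_rot']).T@(np.array([503.5,119.5,139])-p)/40)
E
```

```text
t: 1.35
tcp_pos: [406.5, -316.6, 231.1]
eef_rot: [[0.972, 0.236, -0.0], [0.236, -0.972, 0.0], [-0.0, -0.0, -1.0]]
force: [1.0, -0.1, 0.5]
finger_gap: -0.0
finger_force: 0.0
t: 2.6
tcp_pos: [511.4, 81.6, 231.1]
eef_rot: [[0.97, 0.241, -0.0], [0.241, -0.97, 0.001], [-0.0, -0.001, -1.0]]
force: [-0.9, -0.1, 0.2]
finger_gap: 0.2
finger_force: 0.0
2.6 [511.40797622  81.56217874 231.14572582] 0.20686288433097452 [-0.91528471 -0.14944232  0.20655775] [[ 9.70466101e-01  2.41237130e-01 -4.41226090e-04]
 [ 2.41237489e-01 -9.70465408e-01  1.16838075e-03]
 [-1.46337840e-04 -1.24031418e-03 -9.99999220e-01]]
shift to pad (rows units) [ 0.03727716 -0.96526878  2.30483672]
```

```bash
python3 -m inch '[{"x":0.04,"y":-0.97,"z":0,"twist":0,"grip":-1},{"x":0,"y":0,"z":0.6,"twist":-1,"grip":-1},{"x":0,"y":0,"z":0.6,"twist":0,"grip":-1},{"x":0,"y":0,"z":0,"twist":0,"grip":-1}]'
python3 - <<'E'
from h import *
a,_=grab('wrist');grab('scene')
cv2.imwrite('pics/d.png',a)
im,W=cloud('wrist');v,u=np.mgrid[:384,:512];p=np.load('pics/wrist.npz')['p']
m=(W[...,2]>122)&(W[...,2]<155)&(im.max(-1)<70)&(np.hypot(W[...,0]-503,W[...,1]-119)<40)
print(p,m.sum());P=W[m];print(P.mean(0),cv2.minAreaRect(P[:,:2].astype(np.float32)))
im,W=cloud('scene');m=(W[...,2]>122)&(W[...,2]<150)&(im.max(-1)<70)&(np.hypot(W[...,0]-503,W[...,1]-119)<40)
P=W[m];print(m.sum(),P.mean(0))
E
```

```text
t: 3.1
tcp_pos: [503.5, 114.6, 181.7]
eef_rot: [[0.948, 0.318, -0.003], [0.318, -0.948, -0.001], [-0.003, -0.0, -1.0]]
force: [-0.7, -0.7, -0.1]
finger_gap: -0.2
finger_force: 0.0
[503.52845608 114.62809177 181.74175697] 2096
[503.66005684 121.32798137 141.14357231] ((501.0652160644531, 119.12472534179688), (36.631649017333984, 39.00563049316406), 17.674898147583008)
227 [503.69643845 119.52937695 138.47687294]
```

View pics/d.png

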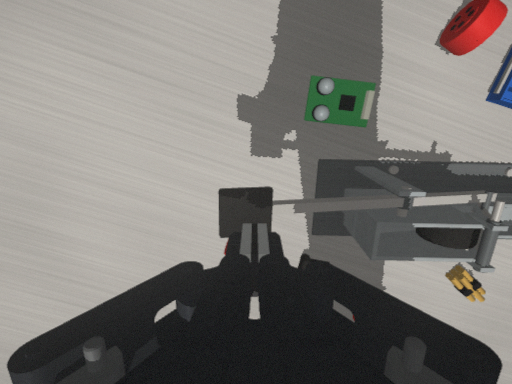

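The wrist view shows the pad at (246,212), clear of the decoys, with the shut fingertips just over its edge. I'll centre on it and press.

```bash
python3 -m inch '[{"x":0.04,"y":-0.12,"z":0.5,"twist":0,"grip":-1},{"x":0,"y":0,"z":0.4,"twist":0,"grip":-1},{"x":0,"y":0,"z":0.2,"twist":0,"grip":-1},{"x":0,"y":0,"z":0.2,"twist":0,"grip":-1},{"x":0,"y":0,"z":0.2,"twist":0,"grip":-1},{"x":0,"y":0,"z":0.2,"twist":0,"grip":-1},{"x":0,"y":0,"z":0.2,"twist":0,"grip":-1},{"x":0,"y":0,"z":0.2,"twist":0,"grip":-1},{"x":0,"y":0,"z":0,"twist":0,"grip":-1}]'
```

```text
t: 4.32
tcp_pos: [504.3, 121.1, 98.8]
eef_rot: [[0.948, 0.32, -0.001], [0.32, -0.948, 0.0], [-0.001, -0.0, -1.0]]
force: [-1.4, 4.0, 4.3]
finger_gap: 0.2
finger_force: 2.3
```

```bash
python3 -m inch '[{"x":0,"y":0,"z":0.1,"twist":0,"grip":-1},{"x":0,"y":0,"z":0.06,"twist":0,"grip":-1},{"x":0,"y":0,"z":0,"twist":0,"grip":-1}]'
python3 - <<'E'
from h import *
a,_=grab('scene');b,_=grab('side')
o=np.hstack([cv2.resize(a[130:290,120:340],(500,364)),cv2.resize(b[130:290,200:330],(296,364))])
cv2.imwrite('pics/e.png',o);print(state()['force'])
E
```

```text
t: 4.7
tcp_pos: [504.4, 120.9, 92.9]
eef_rot: [[0.948, 0.319, -0.0], [0.319, -0.948, -0.0], [-0.0, 0.0, -1.0]]
force: [-1.0, 2.8, 4.7]
finger_gap: 0.1
finger_force: 2.4
[-1.0164582   2.42733902  4.77260337]
```

View pics/e.png

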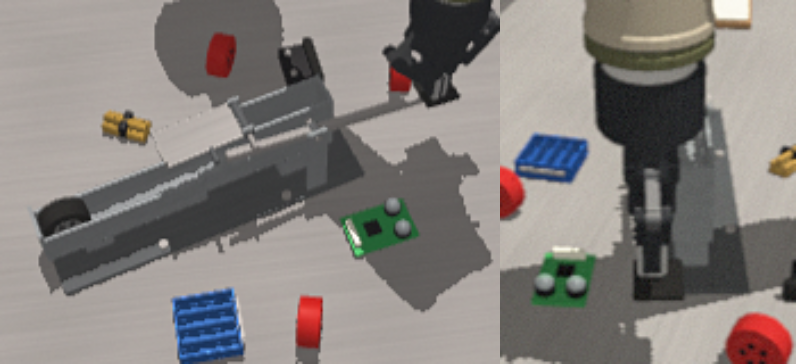

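The lid stands level and the wheel is already at the end stop, at (63,215). I'll press slightly more, to the stop, hold for a second, and check that the wheel is at rest.

```bash
python3 -m inch '[{"x":0,"y":0,"z":0.05,"twist":0,"grip":-1},{"x":0,"y":0,"z":0,"twist":0,"grip":-1},{"x":0,"y":0,"z":0,"twist":0,"grip":-1},{"x":0,"y":0,"z":0,"twist":0,"grip":-1},{"x":0,"y":0,"z":0,"twist":0,"grip":-1},{"x":0,"y":0,"z":0,"twist":0,"grip":-1},{"x":0,"y":0,"z":0,"twist":0,"grip":-1},{"x":0,"y":0,"z":0,"twist":0,"grip":-1}]'
python3 - <<'E'
from h import *
def wh():
    im,W=cloud('scene');m=(im.max(-1)<75)&(W[...,2]>20)&(W[...,2]<75)&(W[...,1]<-190)&(W[...,1]>-320)&(W[...,0]>530)&(W[...,0]<640)
    return m.sum(),W[m].mean(0)
print(wh());grab('scene');print(wh())
im,W=cloud('scene')
# lid: bright level plate
c=np.array([[160,120],[230,120],[200,130],[170,145]])
for x,y in c: print(np.round(W[int(130+y*160/364),int(120+x*220/500)]))
E
```

```text
t: 5.8
tcp_pos: [504.5, 120.8, 91.2]
eef_rot: [[0.948, 0.319, 0.0], [0.319, -0.948, -0.0], [0.0, 0.0, -1.0]]
force: [-2.8, 3.5, 7.6]
finger_gap: 0.1
finger_force: 4.1
(np.int64(126), array([ 593.36683264, -265.15049664,   67.098669  ]))
(np.int64(129), array([ 593.46880428, -265.90145123,   67.04336716]))
[ 439. -171.    1.]
[532. -93. 120.]
[ 540. -123.  119.]
[ 552. -155.  117.]
```

The pad is at its stop (force is rising), the lid is level (119 mm), and the wheel is at rest at the far end. I'll ease up at about 20 mm/s.

```bash
python3 -m inch '[{"x":0,"y":0,"z":-0.06,"twist":0,"grip":-1},{"x":0,"y":0,"z":-0.06,"twist":0,"grip":-1},{"x":0,"y":0,"z":-0.06,"twist":0,"grip":-1},{"x":0,"y":0,"z":-0.06,"twist":0,"grip":-1},{"x":0,"y":0,"z":-0.06,"twist":0,"grip":-1},{"x":0,"y":0,"z":-0.06,"twist":0,"grip":-1},{"x":0,"y":0,"z":-0.06,"twist":0,"grip":-1},{"x":0,"y":0,"z":-0.06,"twist":0,"grip":-1},{"x":0,"y":0,"z":-0.06,"twist":0,"grip":-1},{"x":0,"y":0,"z":-0.06,"twist":0,"grip":-1}]'
python3 -m inch '[{"x":0,"y":0,"z":-0.06,"twist":0,"grip":-1},{"x":0,"y":0,"z":-0.06,"twist":0,"grip":-1},{"x":0,"y":0,"z":-0.06,"twist":0,"grip":-1},{"x":0,"y":0,"z":-0.06,"twist":0,"grip":-1},{"x":0,"y":0,"z":-0.06,"twist":0,"grip":-1},{"x":0,"y":0,"z":-0.06,"twist":0,"grip":-1},{"x":0,"y":0,"z":-0.06,"twist":0,"grip":-1},{"x":0,"y":0,"z":-0.06,"twist":0,"grip":-1},{"x":0,"y":0,"z":-0.06,"twist":0,"grip":-1},{"x":0,"y":0,"z":-0.06,"twist":0,"grip":-1}]'
python3 -m inch '[{"x":0,"y":0,"z":-0.06,"twist":0,"grip":-1},{"x":0,"y":0,"z":-0.06,"twist":0,"grip":-1},{"x":0,"y":0,"z":-0.06,"twist":0,"grip":-1},{"x":0,"y":0,"z":-0.06,"twist":0,"grip":-1}]'
```

```text
t: 7.1
tcp_pos: [504.7, 120.3, 115.0]
eef_rot: [[0.948, 0.319, 0.0], [0.319, -0.948, -0.001], [-0.0, 0.001, -1.0]]
force: [-0.7, -1.5, 3.2]
finger_gap: -0.2
finger_force: 1.6
t: 8.35
tcp_pos: [504.4, 121.0, 139.0]
eef_rot: [[0.948, 0.319, -0.0], [0.319, -0.948, -0.0], [-0.0, 0.0, -1.0]]
force: [1.2, -1.6, 1.5]
finger_gap: 0.1
finger_force: 0.9
t: 8.85
tcp_pos: [504.4, 121.1, 148.6]
eef_rot: [[0.948, 0.32, -0.0], [0.32, -0.948, 0.0], [-0.0, -0.0, -1.0]]
force: [0.2, -0.9, 0.1]
finger_gap: 0.1
finger_force: 0.0
```

Contact is free at 148 mm. I'll retreat upward and check.

```bash
python3 -m inch '[{"x":0,"y":0,"z":-0.3,"twist":0,"grip":-1},{"x":0,"y":0,"z":-0.8,"twist":0,"grip":-1},{"x":0,"y":0,"z":-1,"twist":0,"grip":-1},{"x":0,"y":-1,"z":-0.5,"twist":0,"grip":-1},{"x":0,"y":-1,"z":0,"twist":0,"grip":-1},{"x":0,"y":0,"z":0,"twist":0,"grip":-1},{"x":0,"y":0,"z":0,"twist":0,"grip":-1}]'
python3 - <<'E'
from h import *
a,_=grab('scene');b,_=grab('side')
o=np.hstack([cv2.resize(a[130:290,120:340],(500,364)),cv2.resize(b[130:290,200:330],(296,364))])
cv2.imwrite('pics/f.png',o)
E
```

```text
t: 9.72
tcp_pos: [479.2, 196.3, 252.8]
eef_rot: [[0.948, 0.319, 0.0], [0.319, -0.948, -0.0], [0.0, 0.0, -1.0]]
force: [0.1, -0.2, -0.7]
finger_gap: -0.2
finger_force: 0.0
```

View pics/f.png

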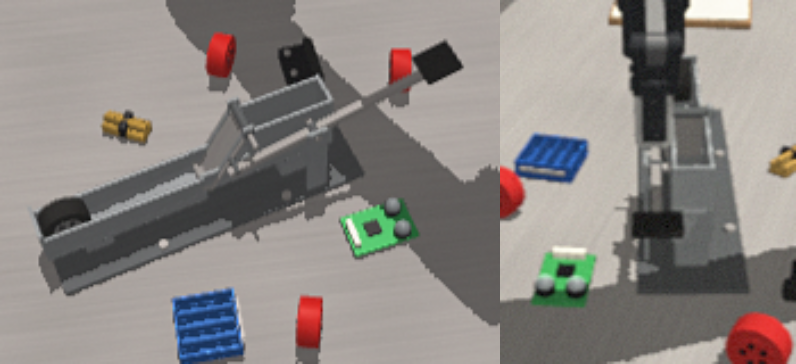

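The lid is closed at (220,145), the lever is up with its pad at (438,62), the wheel is at the end stop at (65,215), and the bystanders haven't moved.

```bash
python3 -c "from workcell import job_done;print(job_done())"
```

```text
the job is handed in; nothing more can be done
None
```

The job is handed in: I pressed the lever to its stop with the lid fully open, the wheel rolled to the end of the tray, I eased the lid shut at about 20 mm/s of pad travel, and the arm is clear with the other parts where they were.

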